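# Find the worn bearing and ring it

### The job

One of the three bearing units on the bench is worn: its stub shaft has clear play, while the other two hardly give. Feel the shafts by rocking them gently, first away from the robot and then back towards it, never pressing on or squeezing a unit with more than 25 N in all; leave the worn shaft leaning towards the robot at the end of its play, slip the wooden ring over it so that the ring sits flat on the boss, and leave the things around it where they are.

Things in the scene. Friction and masses are not known exactly. Their poses are not given: they have to be found in the camera images.
- unit_a: one of three alike bearing units bolted to the bench: grey two-bolt flange 60 (its x) by 110 (its y) by 12 mm (bolt heads to 20 mm); round boss, diameter 50 mm, top 45 mm above the bench; a steel stub shaft, diameter 20 mm, stands out of the boss. Origin on the bench under the boss, z up, x across the narrow side of the flange, pointing away from the robot (within 0.5 rad of straight ahead)
- unit_b: second unit, same shape and axes as unit_a. In every unit the shaft rocks only along the unit's x, about a level axis 25 mm above the bench, and stays where it is left (about 2 N at its top moves it within its play). Two units are sound, one is worn; which one differs every time. More than 25 N in all from the robot (the forces of both fingers add up, squeezing too) damages a unit
- unit_c: third unit, same shape and axes as unit_a. A sound shaft's top moves under 1 mm either way, then meets a springy stop (about 9 N per mm at the top); the worn shaft's top moves about 8 mm either way before such a stop
- top_a (a point): centre of the top face of the stub shaft of unit_a, 100 mm above the bench; it moves with the shaft. At the start every shaft is upright to within 0.6 mm at the top
- top_b (a point): centre of the top face of the stub shaft of unit_b, 100 mm above the bench; it moves with the shaft. At the start every shaft is upright to within 0.6 mm at the top
- top_c (a point): centre of the top face of the stub shaft of unit_c, 100 mm above the bench; it moves with the shaft. At the start every shaft is upright to within 0.6 mm at the top
- ring_mid (a point): reject marker: a loose wooden ring lying flat on the bench, outer diameter 60 mm, hole diameter 34 mm, 24 mm high, 45 g; point at its centre, half-way up (12 mm above its underside)
- tin_mid (a point): bystander: closed yellow tin standing on the bench, diameter 72 mm, 75 mm high; point at its centre, half-way up
- offcut_mid (a point): bystander: dark wood offcut 45 by 120 by 30 mm high; point at its centre, half-way up
- vise_mid (a point): bystander: small steel vise block 60 by 90 by 55 mm high; point at its centre, half-way up
There are look-alikes about, which are no part of the job. Leave any green look-alike of the part that bears ring_mid alone.

How it is judged (in metres and radians):
On the way, in this order (a step that is already met when the one before it is completed fails the run):
1. the worn shaft is rocked away from the robot, its top over 5.5 mm past upright ((x of top_a in the frame of unit_a above 0.0055 m or x of top_b in the frame of unit_b above 0.0055 m or x of top_c in the frame of unit_c above 0.0055 m)), for 0.1 s.
2. the worn shaft is rocked back towards the robot, its top over 5.5 mm past upright ((x of top_a in the frame of unit_a below -0.0055 m or x of top_b in the frame of unit_b below -0.0055 m or x of top_c in the frame of unit_c below -0.0055 m)), for 0.1 s.
At the end, for the whole second after the job is handed in: the worn shaft leans towards the robot, its top over 5 mm from upright (a sound one cannot within 25 N), and the ring lies flat (under 0.12 rad) on that unit's boss around the shaft: its centre within 14 mm of the unit's axis, 52 to 62 mm above the bench (57 when seated) (((x of top_a in the frame of unit_a below -0.005 m and horizontal distance between ring_mid and unit_a below 0.014 m and z of ring_mid in the frame of unit_a below 0.062 m) or (x of top_b in the frame of unit_b below -0.005 m and horizontal distance between ring_mid and unit_b below 0.014 m and z of ring_mid in the frame of unit_b below 0.062 m) or (x of top_c in the frame of unit_c below -0.005 m and horizontal distance between ring_mid and unit_c below 0.014 m and z of ring_mid in the frame of unit_c below 0.062 m)) and angle between ring_mid's own z axis and vertical below 0.12 rad and height (world z) of ring_mid above 0.052 m); the robot touches nothing.
It fails at once if a bearing unit or its shaft is pressed or squeezed by the robot with more than 25 N in all (contact force between any of the fingers, the arm and unit_a above 25 N or contact force between any of the fingers, the arm and unit_b above 25 N or contact force between any of the fingers, the arm and unit_c above 25 N).
It fails at once if a bystander (tin, offcut, vise block) is moved more than 20 mm (distance of any of tin_mid, offcut_mid, vise_mid from where it was at the start of the episode above 0.02 m).
It also fails if it takes over 72 s, if anything falls off the work surface, if the arm or the gripper's body presses on something with over 40 N, if the wrist force passes 120 N, or if a joint passes its speed limit or range.

### The arm

A 6-joint arm with a two-finger parallel gripper is mounted at the origin on the work surface. World frame = base frame: x ahead of the robot, y to its left, z up, the work surface at z = 0. Lengths are in mm, angles in rad, forces in N, time in s.
With the tool pointing down it reaches from about 275 to 750 mm from the base axis. Payload 10.2 kg.
Tool frame: the origin (TCP) lies at the very end of the fingers, on their centre line; the grasp point (between the pads) lies 19 mm behind it; z points along the fingers, y is the line along which they close (so a half turn about z gives the same grasp; the last joint's range is limited). The gripper opens to 85 mm and grips with 20 to 120 N. Pads are 22 mm wide; open, the fingers measure 114 mm over their backs; the gripper's body (76 mm by 85 mm) begins 54 mm behind the grasp point. The pads swing forward as they close: fully open they stand 13 mm farther back than shut.
Start: joints at [1.061, 0.313, 1.498, -0, 1.331, -0.223], TCP at [148.527, 503.558, 231.294] pointing down, gripper open.
Joint ranges: [-2.94, 2.94], [-0.97, 2.17], [0.19, 2.56], [-1.23, 4.37], [0.02, 3.11], [-2.88, 2.88]. Speed limits (rad/s): [2.39, 2.39, 3.01, 3.14, 3.14, 3.14].

### API

Orientations are given as a unit quaternion [w, x, y, z].
In Python, from rig import ctrl gives the robot as it stands.
- The arm moves only by the tool step_arm, never from a script. Its argument "increments" is a list of rows, each a list of 3 entries, a list of its own where there are three numbers: the shift along the tool's x, y, z in cm, then the turn, a rotation vector about the tool's x, y, z in degrees, then the opening in per cent of the stroke, from 0 (shut) to 100 (fully open). A call has 1 to 8 rows; each row is the pose to reach, as a shift and turn from the pose commanded when the call began, along the tool's axes at that moment; what a row does not reach only later rows make up. A row lasts 1/8 s, in which the tool goes at most 62.5 mm and 10.7 degrees, less where a joint would pass 70% of its speed; a pose out of reach is approached as far as the arm can. A call with a gripper value outside its range is refused whole. The fingers move at their own pace and stop on an object; "squeeze" is the grip in N (left out, the last holds). Time passes only in rows, so rows that repeat a pose let the fingers close. It gives the time, the measured TCP pose, the force, the opening and the grip force at its end, in the units of the state.
- ctrl.sense(): the state, without advancing time (a new reading comes with each control period).
- ctrl.capture(name): name is "scene" or "top" or "wrist"; returns a dict with "img" (420x560x3 uint8, red, green, blue), "fx", "fy", "cx", "cy" (pixels), "extrinsics" (4x4, takes a point from camera to world coordinates). Camera axes: x right, y down, z forward; pixel columns grow to the right and rows downward; lengths in mm; the calibration is good to about 2 mm. A picture is of the moment at which its call begins. There is no depth.
- ctrl.finish_job(): hands the job in; it is judged then, once.
The state is a dict: "time_s": time; "joints": joint angles; "dq": joint speeds; "tau": joint torques, N m; "eef_pos": TCP position; "ee_rot": TCP orientation; "force": force on the tool from outside, world axes, zero at the start; "wrist_torque": the same for the moment, N m; "grip_width": opening from 0.0 (shut) to 1.0 (fully open); "grip_force": force on a finger pad.
Only numpy, scipy, OpenCV 4.12 (cv2) and the standard library are available. Lean on these libraries where they do the work, as an engineer would, in place of code of your own. Each camera call takes 0.05 s, during which the arm holds its last target. There are 200 camera calls.

## Working session

There is one attempt and no reset: what is moved stays moved. The work goes in short steps, Python scripts to look and compute and a tool call to move; the robot and the scene stay as the last step left them, time stands still between calls to the robot, and variables do not carry over. Pictures are saved under pics/ and viewed, at most 10 in all, crops included, and the job is handed in when it is done.

Besides the shell and the picture viewer there is one more tool, called after "Call:" as name(argument=value, ...), one argument or row to a line, values as JSON. step_arm: Moves the arm, as the interface text tells. Its arguments: {"type":"object","properties":{"increments":{"type":"array"},"squeeze":{"type":"number"}},"required":["increments"]}

```bash
mkdir -p pics; cat > h.py <<'E'
import numpy as np, cv2
from scipy.spatial.transform import Rotation as R
from rig import ctrl
def save(c,n): cv2.imwrite(f'pics/{n}.png',cv2.cvtColor(c['img'],cv2.COLOR_RGB2BGR))
def ray(c,u,v,z):
    E=np.array(c['extrinsics']);d=E[:3,:3]@[(u-c['cx'])/c['fx'],(v-c['cy'])/c['fy'],1];o=E[:3,3]
    return o+d*(z-o[2])/d[2]
def proj(c,p):
    E=np.array(c['extrinsics']);q=E[:3,:3].T@(np.array(p)-E[:3,3]);return [c['fx']*q[0]/q[2]+c['cx'],c['fy']*q[1]/q[2]+c['cy']]
def rot():
    q=ctrl.sense()['ee_rot'];return R.from_quat([q[1],q[2],q[3],q[0]])
def st():
    s=ctrl.sense();return {k:np.round(s[k],3).tolist() for k in('time_s','joints','eef_pos','ee_rot','force','grip_width','grip_force')}
E
python3 - <<'E'
from h import *
import pickle
cs={n:ctrl.capture(n) for n in('top','scene')}
pickle.dump(cs,open('c0.pkl','wb'))
for n in cs: save(cs[n],n+'0'); print(n,cs[n]['fx'],np.round(cs[n]['extrinsics'],3).tolist())
print(st()); print(np.round(rot().as_matrix(),3))
E
```

```text
top 397.42251544503625 [[-0.003, -0.996, 0.084, 511.922], [-1.0, 0.002, -0.013, -63.735], [0.012, -0.084, -0.996, 1153.572], [0.0, 0.0, 0.0, 1.0]]
scene 385.75650256604007 [[-0.803, 0.491, -0.338, 893.623], [0.595, 0.645, -0.479, 358.886], [-0.017, -0.586, -0.81, 827.849], [0.0, 0.0, 0.0, 1.0]]
{'time_s': 0.1, 'joints': [1.061, 0.313, 1.498, 0.0, 1.331, -0.223], 'eef_pos': [148.411, 503.355, 230.797], 'ee_rot': [-0.0, 0.143, 0.99, -0.001], 'force': [0.261, 0.215, -0.11], 'grip_width': 0.999, 'grip_force': 0.0}
[[-0.959  0.283 -0.001]
 [ 0.283  0.959 -0.001]
 [ 0.    -0.001 -1.   ]]
```

View pics/top0.png

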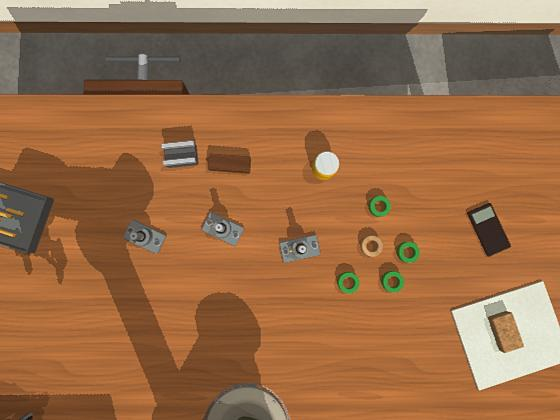

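View pics/scene0.png

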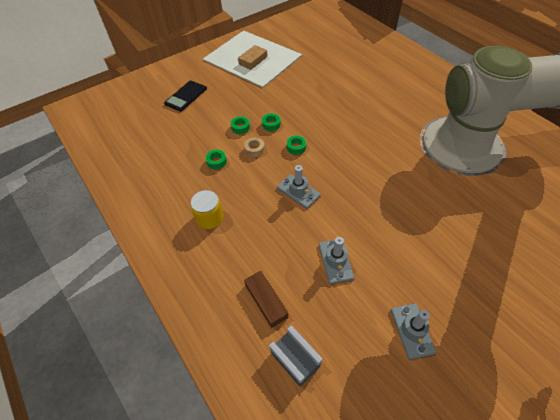

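The top view shows three units at about (145,237), (222,228) and (300,247). The tan ring is at (372,246). The green look-alikes are at (380,206), (408,252), (392,282) and (348,283). The tin is at (326,165), the offcut at (229,160) and the vise at (180,152). Could be mistaken for the ring: the four green rings and the tan block at (507,332). I choose the tan ring at (372,246) and will check it in a crop.

```bash
python3 - <<'E'
from h import *
import pickle
cs=pickle.load(open('c0.pkl','rb'));c=cs['top'];im=c['img']
cr=cv2.resize(im[195:295,115:425],None,fx=2.58,fy=2.58,interpolation=cv2.INTER_CUBIC)
sc=cs['scene']['img'][110:370,180:450]
cr2=cv2.resize(sc,None,fx=1.28,fy=1.28,interpolation=cv2.INTER_CUBIC)
o=np.zeros((600,800,3),np.uint8);o[:258,:800]=cr[:258,:800];o[262:262+cr2.shape[0],:cr2.shape[1]]=cr2
cv2.imwrite('pics/crop0.png',o[:,:,::-1])
hsv=cv2.cvtColor(im,cv2.COLOR_RGB2HSV)
print('ring px',hsv[246,362:384].tolist())
m=((hsv[...,1]<80)&(hsv[...,2]>50)).astype(np.uint8)
m[:195]=0;m[275:]=0;m[:,:118]=0;m[:,330:]=0
n,l,s,ce=cv2.connectedComponentsWithStats(m)
for i in range(1,n):
    if s[i,4]>100:
        pts=np.argwhere(l==i)[:,::-1].astype(np.float32)
        print(s[i],ce[i],cv2.minAreaRect(pts))
E
```

```text
ring px [[16, 126, 182], [16, 123, 230], [16, 122, 225], [16, 126, 200], [14, 150, 150], [13, 172, 123], [12, 166, 129], [13, 167, 131], [13, 167, 131], [12, 167, 134], [13, 166, 129], [13, 167, 104], [13, 169, 107], [13, 164, 107], [14, 148, 95], [16, 126, 93], [15, 126, 144], [16, 122, 205], [16, 124, 197], [16, 121, 194], [15, 130, 196], [13, 177, 196]]
[202 212  42  34 772] [222.39248705 228.49740933] ((222.32919311523438, 228.4717254638672), (38.004554748535156, 20.928665161132812), 25.34617805480957)
[123 220  43  34 788] [144.48857868 236.37436548] ((144.40000915527344, 236.20004272460938), (37.565940856933594, 21.466251373291016), 26.56505012512207)
[279 235  41  28 762] [299.43569554 248.23884514] ((299.3375549316406, 248.25271606445312), (20.775619506835938, 38.10987854003906), 77.7352294921875)
```

View pics/crop0.png

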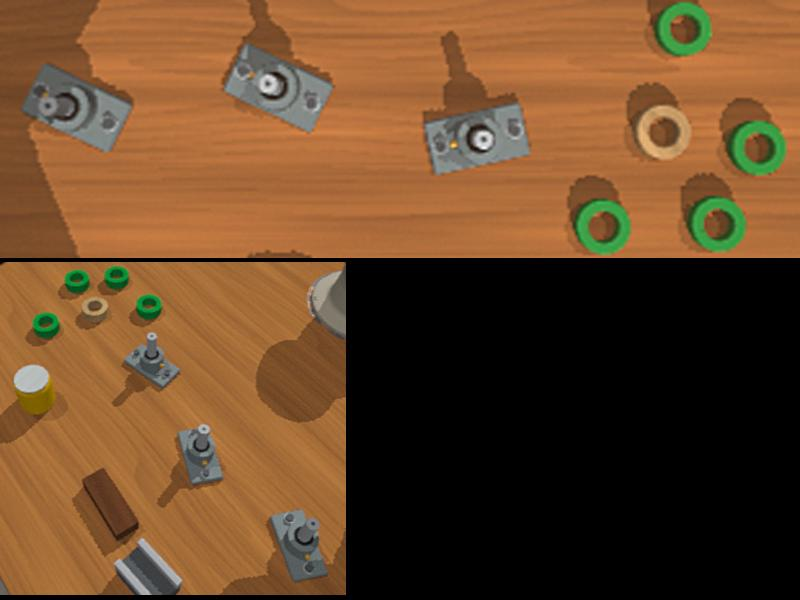

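The crop confirms the choice: the tan ring sits at about (372,246), among four green ones. The shaft tops are near (133.6,235.7), (218.9,227.6) and (301.8,248.5) in the top view. In the scene view they are near (423.8,314.7), (338.6,239.7) and (298.8,168.6).

```bash
python3 - <<'E'
from h import *
import pickle
cs=pickle.load(open('c0.pkl','rb'));c=cs['top'];im=c['img'];s=cs['scene']
hsv=cv2.cvtColor(im,cv2.COLOR_RGB2HSV)
m=((hsv[...,1]<80)&(hsv[...,2]>50)).astype(np.uint8)
m[:195]=0;m[275:]=0;m[:,:118]=0;m[:,330:]=0
n,l,sx,ce=cv2.connectedComponentsWithStats(m)
for i in range(1,n):
    if sx[i,4]>100:
        pts=np.array([ray(c,u,v,12)[:2] for v,u in np.argwhere(l==i)],np.float32)
        r=cv2.minAreaRect(pts);b=cv2.boxPoints(r);e=max((b[1]-b[0],b[2]-b[1]),key=np.linalg.norm)
        e=e*np.sign(e[1]);print('flange',np.round(r[0],1),np.round(r[1],1),'yaw',np.arctan2(-e[0],e[1]))
for (a,b),(p,q) in zip([(133.6,235.7),(218.9,227.6),(301.8,248.5)],[(423.8,314.7),(338.6,239.7),(298.8,168.6)]):
    print('top',np.round(ray(c,a,b,100),1),'scene',np.round(ray(s,p,q,100),1))
m=((abs(hsv[...,0].astype(int)-16)<=2)&(hsv[...,1]<140)&(hsv[...,2]>100)).astype(np.uint8);m[:225]=0;m[270:]=0;m[:,:350]=0;m[:,395:]=0
p=cv2.convexHull(np.argwhere(m>0)[:,::-1].astype(np.float32))
(u,v),rad=cv2.minEnclosingCircle(p);print('ring',u,v,rad,ray(c,u,v,20),rad*1130/397)
print('ring scene',ray(s,255,146.5,20))
hs=cv2.cvtColor(s['img'],cv2.COLOR_RGB2HSV)
print(hs[146,244:266].tolist())
E
```

```text
flange [553.2  70.6] [109.1  59.7] yaw -0.44375739
flange [531.4 293. ] [108.2  60.1] yaw -0.44633913
flange [ 496.2 -149.8] [ 59.1 109.2] yaw 0.20904568
top [531.5 293.6 100. ] scene [536.2 295.  100. ]
top [552.3  69.5 100. ] scene [556.6  70.  100. ]
top [ 496.7 -149.6  100. ] scene [ 500.3 -145.9  100. ]
ring 371.0689697265625 245.51724243164062 11.03592586517334 [ 503.39324577 -353.75672943   20.        ] 31.412081177949304
ring scene [ 506.43056087 -346.46604956   20.        ]
[[18, 119, 169], [18, 114, 176], [18, 111, 177], [17, 109, 182], [17, 112, 168], [17, 120, 119], [17, 127, 84], [14, 132, 91], [14, 160, 97], [13, 172, 98], [15, 186, 96], [12, 180, 95], [14, 185, 95], [13, 160, 102], [16, 127, 131], [18, 111, 183], [18, 109, 196], [18, 110, 195], [18, 107, 191], [18, 112, 160], [15, 153, 135], [14, 168, 158]]
```

```bash
cat >> h.py <<'E'
def plan(x,y,z,yaw):
    "shift (cm, tool axes) and turn (deg about tool z) to put TCP at x,y,z with tool y at world yaw"
    s=ctrl.sense();r=rot();d=np.array([x,y,z])-s['eef_pos'];M=r.as_matrix()
    Ry=np.array([[np.sin(yaw),np.cos(yaw),0],[-np.cos(yaw),np.sin(yaw),0],[0,0,-1]])
    print('shift',np.round(r.inv().apply(d)/10,2),'turn',np.round(np.degrees((r.inv()*R.from_matrix(Ry)).as_rotvec()),2))
E
python3 -c "
from h import *
plan(533,294,160,-.446)"
```

```text
Traceback (most recent call last):
  File "h.py", line 18, in plan
    print('shift',np.round(r.inv().apply(d)/10,2),'turn',np.round(np.degrees((r.inv()*R.from_matrix(Ry)).as_rotvec()),2))
                                                                                      ~~~~~~~~~~~~~^^^^
  File "scipy/spatial/transform/_rotation.pyx", line 1143, in scipy.spatial.transform._rotation.Rotation.from_matrix
ValueError: Non-positive determinant (left-handed or null coordinate frame) in rotation matrix 0: [[-0.43136028  0.90217976  0.        ]
 [-0.90217976 -0.43136028  0.        ]
 [ 0.          0.         -1.        ]].
```

```bash
sed -i 's/\[\[np.sin(yaw),np.cos(yaw),0\],\[-np.cos(yaw),np.sin(yaw),0\]/[[-np.sin(yaw),np.cos(yaw),0],[np.cos(yaw),np.sin(yaw),0]/' h.py
python3 -c "
from h import *
plan(533,294,160,-.446)"
```

```text
shift [-42.81  -9.19   7.08] turn [-6.000e-02  4.000e-02  9.912e+01]
```

Call:
step_arm(
  increments=[
    [[-5.4,-1.1,0],[0,0,10],50],
    [[-10.8,-2.3,0],[0,0,20],50],
    [[-16,-3.4,1],[0,0,30],50],
    [[-21.4,-4.6,2],[0,0,40],50],
    [[-26.8,-5.7,3],[0,0,50],50],
    [[-32,-6.9,4],[0,0,60],50],
    [[-37.4,-8,5],[0,0,70],50],
    [[-42.8,-9.2,7],[0,0,80],50],
  ],
)

```text
time_s: 1.1
eef_pos: [534.7, 293.3, 161.2]
ee_rot: [0.0, 0.748, 0.664, 0.001]
force: [0.9, 1.3, 0.2]
grip_width: 0.497
grip_force: 0.0
```

Call:
step_arm(
  increments=[
    [[0,0,0],[0,0,10],45],
    [[0,0,0],[0,0,19],45],
    [[0,0,0],[0,0,19],45],
    [[0,0,0],[0,0,19],45],
  ],
)

```text
time_s: 1.6
eef_pos: [532.9, 294.3, 161.2]
ee_rot: [-0.0, 0.845, 0.535, -0.0]
force: [-0.2, -0.3, 0.3]
grip_width: 0.453
grip_force: 0.0
```

```bash
python3 - <<'E'
from h import *
print(st());plan(533,294,80,-.446)
c=ctrl.capture('wrist');save(c,'w1');print(proj(c,[533,294,100]))
E
```

```text
{'time_s': 1.6, 'joints': [0.312, 0.554, 1.326, -0.0, 1.262, 0.753], 'eef_pos': [532.899, 294.308, 161.218], 'ee_rot': [-0.0, 0.845, 0.535, -0.0], 'force': [-0.161, -0.28, 0.341], 'grip_width': 0.453, 'grip_force': 0.0}
shift [-0.02  0.02  8.12] turn [-0.01  0.01  0.31]
[np.float64(279.61845784059744), np.float64(224.32048358238396)]
```

View pics/w1.png

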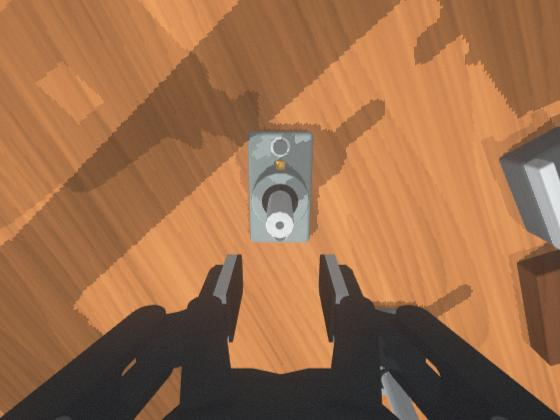

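The wrist view shows the shaft top at (280,225), centred between the pads at columns 240 and 320. Tool y runs along the unit's x. I lower around it.

Call:
step_arm(
  increments=[
    [[0,0,3],[0,0,0],45],
    [[0,0,6],[0,0,0],42],
    [[0,0,8.5],[0,0,0],40],
    [[0,0,8.5],[0,0,0],40],
    [[0,0.2,8.5],[0,0,0],40],
    [[0,0.4,8.5],[0,0,0],40],
    [[0,0.4,8.5],[0,0,0],40],
  ],
)

```text
time_s: 2.52
eef_pos: [537.1, 292.5, 77.1]
ee_rot: [0.0, 0.845, 0.534, 0.001]
force: [0.4, 0.6, -0.2]
grip_width: 0.402
grip_force: 0.0
```

```bash
python3 - <<'E'
from h import *
print(st())
c=ctrl.capture('wrist');save(c,'w2')
E
```

```text
{'time_s': 2.525, 'joints': [0.307, 0.65, 1.401, -0.0, 1.089, 0.751], 'eef_pos': [537.096, 292.503, 77.078], 'ee_rot': [0.0, 0.845, 0.534, 0.001], 'force': [0.355, 0.585, -0.155], 'grip_width': 0.402, 'grip_force': 0.0}
```

View pics/w2.png

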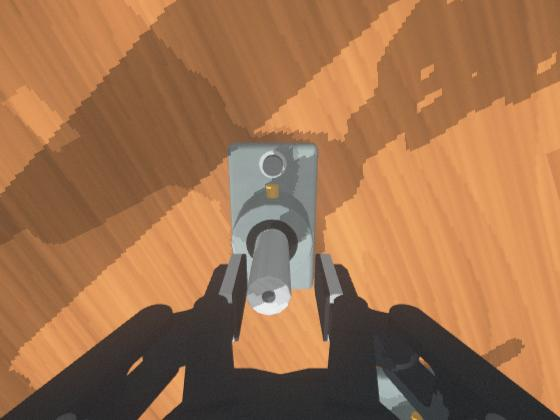

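The shaft top spans columns 247–291. The left pad's inner edge is at about 241, so there is about 3 mm left before contact. I go on in small steps.

Call:
step_arm(
  increments=[
    [[0,0.1,0],[0,0,0],40],
    [[0,0.2,0],[0,0,0],40],
    [[0,0.3,0],[0,0,0],40],
    [[0,0.3,0],[0,0,0],40],
  ],
)

```text
time_s: 3.08
eef_pos: [539.2, 291.3, 76.3]
ee_rot: [-0.0, 0.845, 0.534, -0.0]
force: [-1.1, 0.7, 1.5]
grip_width: 0.4
grip_force: 1.1
```

Call:
step_arm(
  increments=[
    [[0,0.1,0],[0,0,0],40],
    [[0,0.1,0],[0,0,0],40],
  ],
)

```text
time_s: 3.32
eef_pos: [540.2, 290.8, 76.3]
ee_rot: [-0.0, 0.845, 0.534, -0.0]
force: [-2.8, 1.0, 1.9]
grip_width: 0.401
grip_force: 1.3
```

Call:
step_arm(
  increments=[
    [[0,0.1,0],[0,0,0],40],
    [[0,0.1,0],[0,0,0],40],
  ],
)

```text
time_s: 3.58
eef_pos: [541.2, 290.4, 76.3]
ee_rot: [0.0, 0.845, 0.534, 0.0]
force: [-1.8, 0.8, 1.6]
grip_width: 0.397
grip_force: 1.2
```

Call:
step_arm(
  increments=[
    [[0,0.1,0],[0,0,0],40],
    [[0,0.1,0],[0,0,0],40],
  ],
)

```text
time_s: 3.82
eef_pos: [542.2, 289.9, 76.3]
ee_rot: [0.0, 0.845, 0.534, 0.0]
force: [-1.4, 0.2, 1.4]
grip_width: 0.402
grip_force: 1.1
```

Force stays near 2 N over 3 mm of travel, so this looks like the worn unit. I push on towards its stop.

Call:
step_arm(
  increments=[
    [[0,0.1,0],[0,0,0],40],
    [[0,0.2,0],[0,0,0],40],
    [[0,0.2,0],[0,0,0],40],
  ],
)

```text
time_s: 4.2
eef_pos: [544.0, 289.0, 76.3]
ee_rot: [0.0, 0.845, 0.534, 0.0]
force: [-1.6, 0.2, 1.4]
grip_width: 0.4
grip_force: 1.0
```

Call:
step_arm(
  increments=[
    [[0,0.1,0],[0,0,0],40],
    [[0,0.1,0],[0,0,0],40],
  ],
)

```text
time_s: 4.45
eef_pos: [544.7, 288.7, 76.3]
ee_rot: [-0.0, 0.845, 0.534, -0.0]
force: [-2.6, 1.0, 2.9]
grip_width: 0.398
grip_force: 1.7
```

Call:
step_arm(
  increments=[
    [[0,0.1,0],[0,0,0],40],
    [[0,0.1,0],[0,0,0],40],
  ],
)

```text
time_s: 4.7
eef_pos: [545.1, 288.5, 76.3]
ee_rot: [-0.0, 0.845, 0.534, -0.001]
force: [-5.3, 1.9, 4.0]
grip_width: 0.403
grip_force: 3.2
```

```bash
python3 - <<'E'
from h import *
print(st())
c=ctrl.capture('wrist');save(c,'w3')
E
```

```text
{'time_s': 4.7, 'joints': [0.297, 0.662, 1.382, 0.001, 1.099, 0.74], 'eef_pos': [545.122, 288.482, 76.263], 'ee_rot': [-0.0, 0.845, 0.534, -0.001], 'force': [-5.341, 1.867, 3.988], 'grip_width': 0.403, 'grip_force': 3.172}
```

View pics/w3.png

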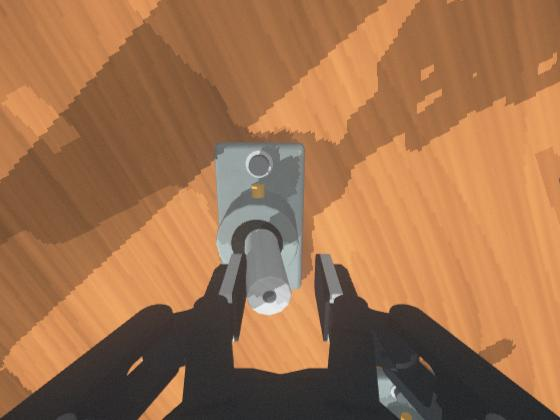

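The shaft has met its stop: the force rises to about 7 N and the top, at (269,296), has clearly shifted against the flange. So this unit is the worn one. Next I pull it back towards the robot; the right pad, at column 318, has about 12 mm of free travel first.

Call:
step_arm(
  increments=[
    [[0,-0.3,0],[0,0,0],40],
    [[0,-0.6,0],[0,0,0],40],
    [[0,-0.9,0],[0,0,0],40],
    [[0,-1.1,0],[0,0,0],40],
    [[0,-1.3,0],[0,0,0],40],
    [[0,-1.5,0],[0,0,0],40],
    [[0,-1.6,0],[0,0,0],40],
    [[0,-1.7,0],[0,0,0],40],
  ],
)

```text
time_s: 5.75
eef_pos: [530.6, 295.5, 76.6]
ee_rot: [0.0, 0.845, 0.534, 0.0]
force: [2.1, -0.9, 1.0]
grip_width: 0.404
grip_force: 1.2
```

Call:
step_arm(
  increments=[
    [[0,-0.1,0],[0,0,0],40],
    [[0,-0.2,0],[0,0,0],40],
    [[0,-0.3,0],[0,0,0],40],
    [[0,-0.3,0],[0,0,0],40],
  ],
)

```text
time_s: 6.25
eef_pos: [527.4, 296.9, 76.2]
ee_rot: [-0.0, 0.845, 0.534, -0.0]
force: [0.8, -0.3, 0.3]
grip_width: 0.401
grip_force: 0.8
```

Call:
step_arm(
  increments=[
    [[0,-0.1,0],[0,0,0],40],
    [[0,-0.2,0],[0,0,0],40],
    [[0,-0.3,0],[0,0,0],40],
    [[0,-0.4,0],[0,0,0],40],
    [[0,-0.4,0],[0,0,0],40],
  ],
)

```text
time_s: 6.88
eef_pos: [524.0, 298.5, 76.3]
ee_rot: [0.0, 0.845, 0.534, -0.0]
force: [2.9, -1.2, 1.7]
grip_width: 0.4
grip_force: 1.2
```

Call:
step_arm(
  increments=[
    [[0,-0.1,0],[0,0,0],40],
    [[0,-0.15,0],[0,0,0],40],
    [[0,-0.15,0],[0,0,0],40],
  ],
)

```text
time_s: 7.25
eef_pos: [522.6, 299.2, 76.3]
ee_rot: [-0.0, 0.845, 0.534, -0.0]
force: [1.5, -0.4, 1.6]
grip_width: 0.402
grip_force: 1.2
```

Call:
step_arm(
  increments=[
    [[0,-0.1,0],[0,0,0],40],
    [[0,-0.1,0],[0,0,0],40],
  ],
)

```text
time_s: 7.5
eef_pos: [521.6, 299.6, 76.3]
ee_rot: [-0.0, 0.845, 0.534, -0.0]
force: [2.8, -1.4, 1.0]
grip_width: 0.396
grip_force: 1.2
```

Call:
step_arm(
  increments=[
    [[0,-0.1,0],[0,0,0],40],
    [[0,-0.1,0],[0,0,0],40],
  ],
)

```text
time_s: 7.75
eef_pos: [520.7, 300.1, 76.3]
ee_rot: [-0.0, 0.845, 0.534, -0.0]
force: [1.7, -1.1, 2.0]
grip_width: 0.4
grip_force: 1.2
```

Call:
step_arm(
  increments=[
    [[0,-0.1,0],[0,0,0],40],
    [[0,-0.1,0],[0,0,0],40],
  ],
)

```text
time_s: 8.0
eef_pos: [519.9, 300.5, 76.3]
ee_rot: [0.0, 0.845, 0.534, 0.0]
force: [2.1, -1.4, 2.4]
grip_width: 0.4
grip_force: 1.3
```

Call:
step_arm(
  increments=[
    [[0,-0.1,0],[0,0,0],40],
    [[0,-0.1,0],[0,0,0],40],
  ],
)

```text
time_s: 8.25
eef_pos: [519.4, 300.7, 76.4]
ee_rot: [0.0, 0.845, 0.534, 0.0]
force: [4.0, -1.4, 2.0]
grip_width: 0.399
grip_force: 2.5
```

The near stop is met. I back off to the middle of the gap and look.

Call:
step_arm(
  increments=[
    [[0,0.3,0],[0,0,0],40],
    [[0,0.6,0],[0,0,0],45],
    [[0,0.6,-3],[0,0,0],45],
    [[0,0.6,-8.5],[0,0,0],60],
    [[0,0.6,-8.5],[0,0,0],60],
    [[0,0.6,-8.5],[0,0,0],60],
  ],
)

```text
time_s: 9.0
eef_pos: [523.9, 298.2, 160.5]
ee_rot: [-0.0, 0.845, 0.534, -0.001]
force: [0.2, -0.3, -0.7]
grip_width: 0.598
grip_force: 0.0
```

```bash
python3 - <<'E'
from h import *
print(st())
c=ctrl.capture('wrist');save(c,'w4')
print('shaft upright at',proj(c,[533,294,100]),'lean -8',proj(c,[525.8,297.5,100]))
t=ctrl.capture('top');cv2.imwrite('pics/t4.png',cv2.resize(t['img'][205:265,105:165],(480,480))[:,:,::-1])
plan(504.5,-351,200,-.446)
print(proj(c,[504.5,-351,20]))
# finer ring estimate from scene
import pickle
cs=pickle.load(open('c0.pkl','rb'));s=cs['scene']
h=cv2.cvtColor(s['img'],cv2.COLOR_RGB2HSV)
m=((abs(h[...,0].astype(int)-17)<=2)&(h[...,1]<140)&(h[...,2]>110)).astype(np.uint8);m[:130]=0;m[162:]=0;m[:,:238]=0;m[:,272:]=0
p=cv2.convexHull(np.argwhere(m>0)[:,::-1].astype(np.float32));print(cv2.boundingRect(p))
(u,v),ax,_=cv2.fitEllipse(p);print(u,v,ax,ray(s,u,v,14))
E
```

```text
{'time_s': 9.0, 'joints': [0.323, 0.543, 1.346, 0.0, 1.254, 0.767], 'eef_pos': [523.942, 298.232, 160.467], 'ee_rot': [-0.0, 0.845, 0.534, -0.001], 'force': [0.202, -0.275, -0.694], 'grip_width': 0.598, 'grip_force': 0.0}
shaft upright at [np.float64(293.9082616582334), np.float64(224.25890665018193)] lean -8 [np.float64(282.25846066190013), np.float64(224.15665115055455)]
shift [-59.46  26.13  -3.96] turn [-0.12  0.11  0.12]
[np.float64(452.3760866475445), np.float64(570.7855007573245)]
(244, 137, 21, 20)
254.20001220703125 146.28956604003906 (19.446212768554688, 20.89731788635254) [ 504.94499361 -353.85179107   14.        ]
```

View pics/w4.png

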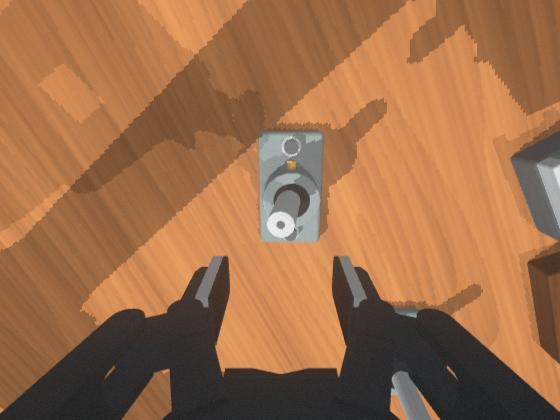

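The shaft top is at (281,224.5), which matches the −8 mm lean predicted at (282,224), and the unit centre of (533,294) fits as well. Next is the ring at about (504.5,−353.8).

Call:
step_arm(
  increments=[
    [[-4.8,2.1,-2],[0,0,0],80],
    [[-9.6,4.2,-4],[0,0,0],100],
    [[-14.4,6.3,-4],[0,0,0],100],
    [[-19.2,8.4,-4],[0,0,0],100],
    [[-24,10.5,-4],[0,0,0],100],
    [[-28.8,12.6,-4],[0,0,0],100],
    [[-33.6,14.7,-4],[0,0,0],100],
    [[-38.4,16.8,-4],[0,0,0],100],
  ],
)

```text
time_s: 10.1
eef_pos: [510.7, -122.1, 200.3]
ee_rot: [-0.001, 0.845, 0.534, -0.0]
force: [2.0, 0.4, 0.1]
grip_width: 1.004
grip_force: 0.0
```

Call:
step_arm(
  increments=[
    [[-4.8,2.1,0],[0,0,0],100],
    [[-9.6,4.2,1],[0,0,0],100],
    [[-14.4,6.3,3],[0,0,0],100],
    [[-18.5,8.2,6],[0,0,0],100],
    [[-21.3,9.4,9],[0,0,0],100],
    [[-21.3,9.4,10],[0,0,0],100],
    [[-21.3,9.4,10],[0,0,0],100],
    [[-21.3,9.4,10],[0,0,0],100],
  ],
)

```text
time_s: 11.1
eef_pos: [505.3, -352.6, 102.4]
ee_rot: [0.001, 0.845, 0.535, 0.0]
force: [0.1, 1.2, 0.2]
grip_width: 0.999
grip_force: 0.0
```

```bash
python3 - <<'E'
from h import *
print(st())
c=ctrl.capture('wrist');save(c,'w5');im=c['img']
print(proj(c,[504.5,-353.8,24]))
h=cv2.cvtColor(im,cv2.COLOR_RGB2HSV)
m=((abs(h[...,0].astype(int)-17)<=2)&(h[...,1]<140)&(h[...,2]>90)).astype(np.uint8)
n,l,s,ce=cv2.connectedComponentsWithStats(m)
i=1+np.argmax(s[1:,4]);p=cv2.convexHull(np.argwhere(l==i)[:,::-1].astype(np.float32));print(s[i])
(u,v),ax,_=cv2.fitEllipse(p);print(u,v,ax);q=ray(c,u,v,21);print(q);plan(q[0],q[1],4,-.446)
E
```

```text
{'time_s': 11.1, 'joints': [-0.799, 0.629, 1.364, 0.0, 1.147, -0.357], 'eef_pos': [505.267, -352.611, 102.358], 'ee_rot': [0.001, 0.845, 0.535, 0.0], 'force': [0.068, 1.158, 0.186], 'grip_width': 0.999, 'grip_force': 0.0}
[np.float64(278.91891518395533), np.float64(217.27125613753302)]
[ 240  174   80   82 3895]
279.666259765625 215.02047729492188 (79.04495239257812, 81.40372467041016)
[ 505.2952571  -353.41354892   21.        ]
shift [-0.06  0.01  9.85] turn [0.09 0.03 0.19]
```

View pics/w5.png

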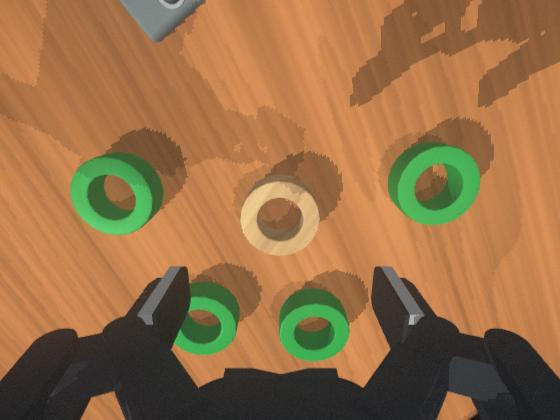

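The ring is centred at about (280,217) between the open pads, and the green rings stay clear of the finger paths at columns 205 and 355.

Call:
step_arm(
  increments=[
    [[-0.1,0,4],[0,0,0],100],
    [[-0.1,0,8],[0,0,0],100],
    [[-0.1,0,9.8],[0,0,0],100],
    [[-0.1,0,9.8],[0,0,0],100],
    [[-0.1,0,9.8],[0,0,0],60],
    [[-0.1,0,9.8],[0,0,0],60],
    [[-0.1,0,9.8],[0,0,0],60],
    [[-0.1,0,9.8],[0,0,0],60],
  ],
  squeeze=20,
)

```text
time_s: 12.15
eef_pos: [505.0, -354.9, 5.1]
ee_rot: [0.001, 0.845, 0.534, 0.0]
force: [-0.3, 0.7, 6.2]
grip_width: 0.681
grip_force: 21.3
```

Call:
step_arm(
  increments=[
    [[0,0,0],[0,0,0],60],
    [[0,0,0],[0,0,0],60],
    [[0,0,-3],[0,0,0],60],
    [[0,0,-7],[0,0,0],60],
    [[0,0,-12],[0,0,0],60],
    [[0,0,-17],[0,0,0],60],
    [[0,0,-17],[0,0,0],60],
    [[0,0,-17],[0,0,0],60],
  ],
)

```text
time_s: 13.15
eef_pos: [504.0, -354.0, 173.0]
ee_rot: [-0.0, 0.845, 0.534, -0.0]
force: [-0.3, 0.4, -1.0]
grip_width: 0.679
grip_force: 22.3
```

```bash
python3 - <<'E'
from h import *
print(st())
c=ctrl.capture('wrist');save(c,'w6')
ux=np.array([.902,-.431]);p=np.array([533,294])-4*ux;print(p)
plan(p[0],p[1],173,-.446)
E
```

```text
{'time_s': 13.15, 'joints': [-0.802, 0.559, 1.286, 0.0, 1.297, -0.358], 'eef_pos': [504.007, -353.981, 172.952], 'ee_rot': [-0.0, 0.845, 0.534, -0.0], 'force': [-0.27, 0.407, -1.018], 'grip_width': 0.679, 'grip_force': 22.321}
[529.392 295.724]
shift [ 5.976e+01 -2.559e+01  1.000e-02] turn [-0.11 -0.04  0.12]
```

View pics/w6.png

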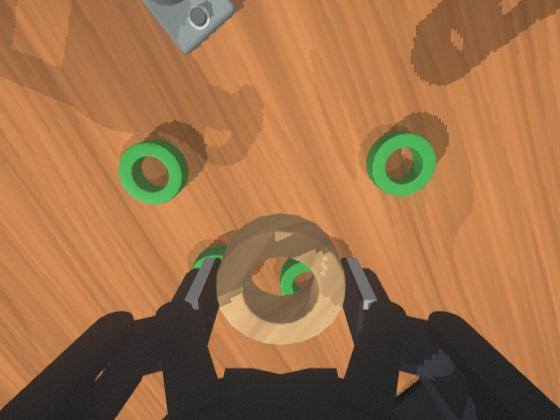

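The ring is held level between the pads, with its centre near (281,279). I carry it back to above the worn unit.

Call:
step_arm(
  increments=[
    [[4.8,-2.1,0],[0,0,0],60],
    [[9.6,-4.1,0],[0,0,0],60],
    [[14.4,-6.2,0],[0,0,0],60],
    [[19.2,-8.2,0],[0,0,0],60],
    [[24,-10.3,0],[0,0,0],60],
    [[28.8,-12.3,0],[0,0,0],60],
    [[33.6,-14.4,0],[0,0,0],60],
    [[38.4,-16.4,0],[0,0,0],60],
  ],
)

```text
time_s: 14.2
eef_pos: [520.4, 64.7, 172.2]
ee_rot: [-0.001, 0.845, 0.534, -0.001]
force: [1.8, -0.7, -0.5]
grip_width: 0.678
grip_force: 22.3
```

Call:
step_arm(
  increments=[
    [[4.8,-2.1,0],[0,0,0],60],
    [[9.6,-4.1,0],[0,0,0],60],
    [[14.4,-6.2,0],[0,0,0],60],
    [[18.5,-7.9,0],[0,0,0],60],
    [[21.4,-9.2,0],[0,0,0],60],
    [[21.4,-9.2,0],[0,0,0],60],
    [[21.4,-9.2,0],[0,0,0],60],
    [[21.4,-9.2,0],[0,0,0],60],
  ],
)

```text
time_s: 15.2
eef_pos: [530.0, 294.7, 173.1]
ee_rot: [0.0, 0.846, 0.534, -0.0]
force: [0.1, 0.2, -0.9]
grip_width: 0.678
grip_force: 22.3
```

```bash
python3 - <<'E'
from h import *
print(st());plan(529.4,295.7,115,-.446)
c=ctrl.capture('wrist');save(c,'w7');p=np.array(ctrl.sense()['eef_pos'])
print('tcp axis at ring top',proj(c,p+[0,0,19.5]))
print('predicted shaft top',proj(c,[525.8,297.5,100]),'boss top',proj(c,[533,294,45]),'flange',proj(c,[533,294,12]))
E
```

```text
{'time_s': 15.2, 'joints': [0.315, 0.538, 1.319, -0.0, 1.285, 0.76], 'eef_pos': [529.998, 294.699, 173.084], 'ee_rot': [0.0, 0.846, 0.534, -0.0], 'force': [0.125, 0.208, -0.884], 'grip_width': 0.678, 'grip_force': 22.302}
shift [ 0.07 -0.1   5.81] turn [-0.02  0.03  0.05]
tcp axis at ring top [np.float64(278.66533100324966), np.float64(290.0861550048971)]
predicted shaft top [np.float64(272.4452162024761), np.float64(217.009205555394)] boss top [np.float64(282.9265951742785), np.float64(195.62665516671098)] flange [np.float64(282.6745121867175), np.float64(186.17872637775486)]
```

View pics/w7.png

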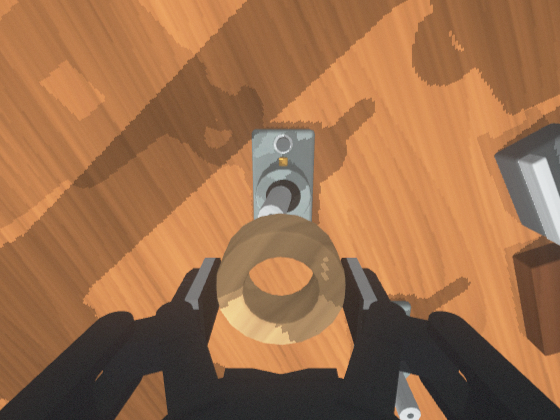

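The ring is just below the leaning shaft top in the image, with its centre near (281.5,280) against (279,290) for the TCP axis. That offset suggests nudging about −1.5 mm in tool x and y. I lower in steps and watch the force.

Call:
step_arm(
  increments=[
    [[-0.15,-0.15,2],[0,0,0],60],
    [[-0.15,-0.15,4],[0,0,0],60],
    [[-0.15,-0.15,5.7],[0,0,0],60],
    [[-0.15,-0.15,5.7],[0,0,0],60],
    [[-0.15,-0.15,5.7],[0,0,0],60],
  ],
)

```text
time_s: 15.88
eef_pos: [528.3, 295.1, 117.1]
ee_rot: [0.0, 0.845, 0.534, 0.001]
force: [0.5, 0.6, -1.1]
grip_width: 0.677
grip_force: 22.3
```

```bash
python3 - <<'E'
from h import *
print(st());p=np.array(ctrl.sense()['eef_pos'])
c=ctrl.capture('wrist');save(c,'w8');h=cv2.cvtColor(c['img'],cv2.COLOR_RGB2HSV)
M=rot().as_matrix()
# bright shaft-top pixels and ring limits, along the column/row cuts
w=((h[...,1]<40)&(h[...,2]>150)).astype(np.uint8);w[:150]=0;w[345:]=0;w[:,:200]=0;w[:,360:]=0
n,l,s,ce=cv2.connectedComponentsWithStats(w)
for i in range(1,n):
    if s[i,4]>60: print('bright',s[i],ce[i].round(1))
cir=lambda q,r,z:np.array([proj(c,q+r*(np.cos(t)*M[:,0]+np.sin(t)*M[:,1])+[0,0,z]) for t in np.linspace(0,6.28,60)])
for nm,r,z in(('outer top',30,19.5),('hole top',17,19.5),('hole bottom',17,-4.5)):
    k=cir(p,r,z);print(nm,k.min(0).round(1),k.max(0).round(1))
k=cir(np.array([525.8,297.5,100.]),10,0);print('shaft',k.min(0).round(1),k.max(0).round(1))
for r in range(215,350,6): print(r,''.join('#' if h[r,u,1]<60 else('o' if (14<=h[r,u,0]<=20 and h[r,u,1]<150) else '.') for u in range(200,364,3)))
E
```

```text
{'time_s': 15.875, 'joints': [0.316, 0.59, 1.389, -0.0, 1.161, 0.76], 'eef_pos': [528.27, 295.058, 117.063], 'ee_rot': [0.0, 0.845, 0.534, 0.001], 'force': [0.504, 0.598, -1.084], 'grip_width': 0.677, 'grip_force': 22.299}
bright [ 248  150   50   72 1756] [264.5 178.9]
bright [307 204  13  21 172] [313.6 214.8]
bright [262 257  21   9 114] [272.  261.1]
outer top [211.6 227.9] [345.7 344.4]
hole top [240.7 255.9] [316.6 321.7]
hole bottom [246.2 233.9] [311.5 292.2]
shaft [255.1 234.7] [291.  267.2]
215 ......o..........#####oooooooooooo#######...ooo.ooooooo
221 ..o.....o...o....oooooooooooooooooooo###o...ooooooooooo
227 o.o.......o...ooooooooooooooooooooooooooo....oooooooooo
233 ..........o.oooooooooooooooooooooooooooooo.o..ooooooooo
239 ...........ooooooooooooooooooooooooooooooooo..o.ooooooo
245 .......o..ooooooooooooooooooooooooooooooooooo.o.oooo.oo
251 .........ooooooooooooooooooooooooooooooooooooo.o.oooooo
257 .......oooooooooooooooooo####oooooooooooooooooo......oo
263 .####..ooooooooooooo.#######...o.ooooooooooooooo..###.o
269 ####..ooooooooooo.o.......oooo..o.oo.ooooooooooo...####
275 ###..oooooooooooo............oo.o.ooo.ooooooooooo.o####
281 ##o...oooooooooooo.......o...ooo.oooooooooooooooo...###
287 #....ooooooooooooooo..o..o.o.oo.o..oooooooooooooo..#.##
293 #.....oooooooooooooooooo...o.o.oooooooooooooooooo##.#.#
299 ......oooooooooooooooooooooooooooooooooooooooooo.###.#.
305 o..o..ooo..o..oooooooooooooooooooooooooooooooooo#######
311 .......o......oooooooooooooooooooooooooooooooooo.#.####
317 ............oooooooooooooooooooooooooooooooooo...######
323 .#..o.....ooooooooooooooooooooooooooooooooooo.o...#####
329 .....o......ooooooooooooooooooooooooooooooo.oo....#####
335 ##o.o..o..o..o.ooooooooooooooooooooooooooooooooo...##o#
341 ##...ooo......o.....oooooooooooooooo.ooo..ooo.ooo...###
347 ###ooooooo..o..o..o.o..........oo.o.o..oo..o.oo.ooo.###
```

Through the hole the shaft top sits at (272.5,~251), within a pixel of its predicted place. The ring is about −3.7 mm along the unit's x and about 0 across, so there are 2.7 mm or more of clearance all round. I descend.

Call:
step_arm(
  increments=[
    [[0,0,0.8],[0,0,0],60],
    [[0,0,1.6],[0,0,0],60],
    [[0,0,2.4],[0,0,0],60],
    [[0,0,3.2],[0,0,0],60],
    [[0,0,3.2],[0,0,0],60],
  ],
)

```text
time_s: 16.55
eef_pos: [527.5, 294.9, 83.5]
ee_rot: [-0.0, 0.845, 0.534, -0.001]
force: [-0.9, -0.2, -0.3]
grip_width: 0.678
grip_force: 22.3
```

Call:
step_arm(
  increments=[
    [[0,0,0.8],[0,0,0],60],
    [[0,0,1.6],[0,0,0],60],
    [[0,0,2.4],[0,0,0],60],
    [[0,0,3.1],[0,0,0],60],
    [[0,0,3.1],[0,0,0],60],
  ],
)

```text
time_s: 17.18
eef_pos: [527.6, 295.0, 52.6]
ee_rot: [-0.0, 0.845, 0.534, -0.001]
force: [-0.6, -0.3, -0.4]
grip_width: 0.679
grip_force: 22.3
```

Call:
step_arm(
  increments=[
    [[0,0,0.1],[0,0,0],60],
    [[0,0,0.2],[0,0,0],60],
    [[0,0,0.2],[0,0,0],60],
  ],
)

```text
time_s: 17.55
eef_pos: [527.9, 295.0, 51.3]
ee_rot: [-0.0, 0.845, 0.534, 0.0]
force: [0.1, 0.1, -0.4]
grip_width: 0.677
grip_force: 22.3
```

Call:
step_arm(
  increments=[
    [[0,0,0.1],[0,0,0],60],
    [[0,0,0.1],[0,0,0],60],
  ],
)

```text
time_s: 17.8
eef_pos: [527.9, 295.0, 50.3]
ee_rot: [0.0, 0.845, 0.534, 0.0]
force: [-0.2, -0.3, -0.1]
grip_width: 0.678
grip_force: 22.3
```

Call:
step_arm(
  increments=[
    [[0,0,0.1],[0,0,0],60],
    [[0,0,0.1],[0,0,0],60],
  ],
)

```text
time_s: 18.05
eef_pos: [527.9, 295.1, 50.2]
ee_rot: [0.0, 0.845, 0.534, 0.0]
force: [-3.1, -1.6, 7.6]
grip_width: 0.68
grip_force: 22.9
```

The ring is seated, with 7.6 N upward on the tool. I release and retreat.

Call:
step_arm(
  increments=[
    [[0,0,0],[0,0,0],75],
    [[0,0,0],[0,0,0],90],
    [[0,0,0],[0,0,0],90],
    [[0,0,-2],[0,0,0],90],
    [[0,0,-5],[0,0,0],90],
    [[0,0,-9],[0,0,0],90],
    [[0,0,-11],[0,0,0],90],
    [[0,0,-11],[0,0,0],90],
  ],
)

```text
time_s: 19.05
eef_pos: [528.4, 295.2, 160.5]
ee_rot: [0.0, 0.845, 0.534, 0.001]
force: [-0.3, -0.7, -0.5]
grip_width: 0.901
grip_force: 0.0
```

```bash
python3 - <<'E'
from h import *
print(st())
c=ctrl.capture('wrist');save(c,'w9');h=cv2.cvtColor(c['img'],cv2.COLOR_RGB2HSV)
M=rot().as_matrix()
cir=lambda q,r:np.array([proj(c,np.array(q)+r*(np.cos(t)*M[:,0]+np.sin(t)*M[:,1])) for t in np.linspace(0,6.28,60)])
for nm,q,r in(('shaft lean8',[525.8,297.5,99.6],10),('ring top centred',[533,294,69],30),('ring bot centred',[533,294,45],30)):
    k=cir(q,r);print(nm,k.min(0).round(1),k.max(0).round(1))
m=((abs(h[...,0].astype(int)-17)<=2)&(h[...,1]<140)&(h[...,2]>90)).astype(np.uint8);m[:,:200]=0;m[:,360:]=0
n,l,s,ce=cv2.connectedComponentsWithStats(m)
for i in range(1,n):
    if s[i,4]>300: 
        pp=cv2.convexHull(np.argwhere(l==i)[:,::-1].astype(np.float32));print('ring',s[i],[np.round(x,1) for x in cv2.fitEllipse(pp)])
w=((h[...,1]<40)&(h[...,2]>170)).astype(np.uint8)
n,l,s,ce=cv2.connectedComponentsWithStats(w)
for i in range(1,n):
    if s[i,4]>60 and abs(ce[i][0]-280)<60: print('bright',s[i],ce[i].round(1))
for r in range(140,290,5): print(r,''.join('#' if h[r,u,1]<60 else('o' if (14<=h[r,u,0]<=20 and h[r,u,1]<150) else '.') for u in range(220,346,2)))
E
```

```text
{'time_s': 19.05, 'joints': [0.316, 0.545, 1.342, -0.0, 1.252, 0.76], 'eef_pos': [528.397, 295.248, 160.456], 'ee_rot': [0.0, 0.845, 0.534, 0.001], 'force': [-0.346, -0.655, -0.519], 'grip_width': 0.901, 'grip_force': 0.0}
shaft lean8 [259.7 209.3] [288.8 236.5]
ring top centred [246.6 171. ] [323.6 244.1]
ring bot centred [249.4 165. ] [319.9 232.5]
ring [ 242  159   76   88 3237] [array([280.7, 205.3]), array([74.8, 88.4]), np.float64(5.2)]
bright [259 211  28  26 511] [272.4 223.3]
140 ................#################################...........o..
145 ................#################################..............
150 ......o.........#################################..............
155 ...o.............################################.....o........
160 ................o#############ooooo#############o..............
165 .................#############ooooo#############o..............
170 .................#########oooooooooo############...............
175 .................###ooooooooooooooooooooo#######...............
180 .................ooooooo.ooooooooooooooooooo####...........o..
[... 729 characters left out ...]
o###..............o.
240 ..................##ooooooooooooooooooooo######................
245 .........................ooooooooooo...........................
250 ........................................o....o.................
255 .........................................o.....................
260 ...............................................................
265 ......................o..................o.....................
270 ..........................................o....................
275 ......................................o....o..o................
280 ...............................................................
285 ...............................................................
```

The wrist measurements confirm the result. The shaft top is at (272,223), leaning about 8 mm or more towards the robot. The ring is round and level at boss height, about 4 mm off the unit's axis, and the gripper is clear. I hand the job in.

```bash
python3 -c "
from h import *
print(ctrl.finish_job())"
```

```text
the job is handed in; nothing more can be done
None
```

The leftmost unit was the worn one: I rocked its shaft away and back, left it leaning about 8 mm towards the robot with the wooden ring seated flat on its boss, and handed in at about 19 s; no result came back, and I did not feel the other two.

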